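# Put the colour-coded spice jars back in the spice stand

### The job

Put the four spice jars that have a coloured sticker on their cap back into the wooden spice stand, each standing upright, fully down in the well whose pad has the same colour as its sticker. Set the jars down rather than dropping them, do not knock any over, and leave the jar without a sticker and the salt shaker standing where they are.

Things in the scene. Friction and masses are not known exactly. Their poses are not given: they have to be found in the camera images.
- jar_red: spice jar with a round red sticker (32 mm across) on top of its green screw cap; loose, upright, clear glass with a paper label, 106 mm tall, body 44 mm across, cap 45 mm across from 85 to 105 mm height, about 0.11 kg. Origin at the centre of its underside, z up along the jar.
- jar_yellow: spice jar with a round yellow sticker (32 mm across) on top of its green screw cap; loose, upright, clear glass with a paper label, 106 mm tall, body 44 mm across, cap 45 mm across from 85 to 105 mm height, about 0.11 kg. Origin at the centre of its underside, z up along the jar.
- jar_blue: spice jar with a round blue sticker (32 mm across) on top of its green screw cap; loose, upright, clear glass with a paper label, 106 mm tall, body 44 mm across, cap 45 mm across from 85 to 105 mm height, about 0.11 kg. Origin at the centre of its underside, z up along the jar.
- jar_white: spice jar with a round white sticker (32 mm across) on top of its green screw cap; loose, upright, clear glass with a paper label, 106 mm tall, body 44 mm across, cap 45 mm across from 85 to 105 mm height, about 0.11 kg. Origin at the centre of its underside, z up along the jar.
- pad_red: round red pad, 57 mm across, 3 mm thick, fixed in the bottom of a well of the dark wooden spice stand (a fixed block, 92 x 348 x 26 mm, four wells in a row 85 mm apart along the pads' y axis). Origin at the centre of the pad's underside; a seated jar stands on its top, 3 mm higher. The well is 60 mm across; its rim is 11 mm above the pad's top.
- pad_yellow: round yellow pad, 57 mm across, 3 mm thick, fixed in the bottom of a well of the dark wooden spice stand (a fixed block, 92 x 348 x 26 mm, four wells in a row 85 mm apart along the pads' y axis). Origin at the centre of the pad's underside; a seated jar stands on its top, 3 mm higher. The well is 60 mm across; its rim is 11 mm above the pad's top.
- pad_blue: round blue pad, 57 mm across, 3 mm thick, fixed in the bottom of a well of the dark wooden spice stand (a fixed block, 92 x 348 x 26 mm, four wells in a row 85 mm apart along the pads' y axis). Origin at the centre of the pad's underside; a seated jar stands on its top, 3 mm higher. The well is 60 mm across; its rim is 11 mm above the pad's top.
- pad_white: round white pad, 57 mm across, 3 mm thick, fixed in the bottom of a well of the dark wooden spice stand (a fixed block, 92 x 348 x 26 mm, four wells in a row 85 mm apart along the pads' y axis). Origin at the centre of the pad's underside; a seated jar stands on its top, 3 mm higher. The well is 60 mm across; its rim is 11 mm above the pad's top.
- jar_plain: spice jar of the same shape and size as the others, but with NO sticker on its green cap; loose; it stays where it is. Origin at the centre of its underside, z up.
- salt_shaker: glass salt shaker with a grey domed cap, 44 mm across, 90 mm tall; loose; it stays where it is. Origin at the centre of its underside, z up.
Mind the look-alikes: they are no part of the job. What is shaped like the jar_yellow but purple is not meant.

How it is judged:
By the outcome, as a careful person would: the job done as asked, in the order asked, and still so for the second after the job is handed in, with the robot touching nothing.
It also fails if it takes over 120 s, if anything falls off the work surface, if the arm or the gripper's body presses on something with over 40 N, if the wrist force passes 120 N, or if a joint passes its speed limit or range.

### The arm

A 6-joint arm with a two-finger parallel gripper is mounted at the origin on a cart in front of the work surface, level with it; the furniture and walls round the work are solid. World frame = base frame: x ahead of the robot, y to its left, z up, the work surface at z = 0. Lengths are in m, angles in rad, forces in N, time in s.
With the tool pointing down it reaches from about 0.25 to 0.725 m from the base axis. Payload 4 kg.
Tool frame: the origin (TCP) lies at the very end of the fingers, on their centre line; the grasp point (between the pads) lies 19 mm behind it; z points along the fingers, y is the line along which they close (so a half turn about z gives the same grasp; the last joint's range is limited). The gripper opens to 85 mm and grips with 20 to 120 N. Pads are 22 mm wide; open, the fingers measure 114 mm over their backs; the gripper's body (76 mm by 85 mm) begins 54 mm behind the grasp point. The pads swing forward as they close: fully open they stand 13 mm farther back than shut.
Start: joints at [1.339, 0.241, 0.005, 1.335, 0, 1.571], TCP at [0.115, 0.487, 0.231] pointing down, gripper open.
Joint ranges: [-2.72, 2.72], [-1.05, 1.87], [-1.09, 1.28], [-1.99, 2.15], [-1.42, 1.44], [-3.14, 3.14]. Speed limits (rad/s): [2.79, 2.79, 3.14, 3.14, 3.14, 3.14].

### API

Orientations are given as a unit quaternion [x, y, z, w].
In Python, from workcell import telemetry, vision, workorder gives the robot as it stands.
- The arm moves only by the shell command python3 -m inch 'ROWS'. ROWS is JSON, a list of rows, each a list of 3 entries, a list of its own where there are three numbers: the turn, a rotation vector about the tool's x, y, z scaled (see below), then the shift along the tool's x, y, z scaled (see below), then the closure, from -1 (fully open) to 1 (shut). A call has 1 to 10 rows; each row shifts and turns the commanded pose from where the row before left it, along the tool's axes as they then stand; what a row does not reach is not made up. The controller multiplies each number of a shift by 0.3 m and each number of a turn by 360 degrees. A row lasts 1/12 s, in which the tool goes at most 41.7 mm and 7.16 degrees, less where a joint would pass 70% of its speed; a pose out of reach is approached as far as the arm can. A call with a number of a shift or a turn outside -1 to 1 is refused whole. A call with a gripper value outside its range is refused whole. The fingers move at their own pace and stop on an object; the grip force is fixed at half the most. Time passes only in rows, so rows that do not move let the fingers close. It gives the time, the measured TCP pose, the force, the opening and the grip force at its end, in the units of the state.
- telemetry.get_obs(): the state, without advancing time (a new reading comes with each control period).
- vision.camera(name): name is "scene" or "top" or "wrist"; returns a dict with "img" (480x640x3 uint8, red, green, blue), "fov_y" (degrees; the focal length in pixels is half the picture's height over the tangent of half this angle, whatever the lens; pixels are square), "cx", "cy" (the principal point, pixels), "pose" (4x4, takes a point from camera to world coordinates). Camera axes: x right, y up, looking along -z (the intrinsics and any distortion apply to the point x, -y, -z); pixel columns grow to the right and rows downward; lengths in m; the calibration is good to about 2 mm. A picture is of the moment at which its call begins. There is no depth.
- workorder.job_done(): hands the job in; it is judged then, once.
The state is a dict: "clock": time; "joint_pos": joint angles; "joint_vel": joint speeds; "tau": joint torques, N m; "eef_pos": TCP position; "tool_rot": TCP orientation; "ft_force": force on the tool from outside, world axes, zero at the start; "ft_torque": the same for the moment, N m; "grip_width": finger opening in m; "grasp_force": force on a finger pad.
Only numpy, scipy, OpenCV 4.12 (cv2) and the standard library are available. Lean on these libraries where they do the work, as an engineer would, in place of code of your own. Each camera call takes 0.05 s, during which the arm holds its last target. There are 200 camera calls.

## Working session

There is one attempt and no reset: what is moved stays moved. The work goes in short steps, Python scripts to look and compute and a shell command to move; the robot and the scene stay as the last step left them, time stands still between calls to the robot, and variables do not carry over. Pictures are saved under pics/ and viewed, at most 14 in all, crops included, and the job is handed in when it is done.

```bash
mkdir -p pics; ls
python3 - <<'E'
from workcell import telemetry, vision
import cv2,json
for n in("scene","top"):
    c=vision.camera(n); cv2.imwrite(f"pics/{n}0.png",c["img"][:,:,::-1]); print({k:(v.tolist() if hasattr(v,'tolist') else v) for k,v in c.items() if k!='img'})
print(telemetry.get_obs())
E
```

```text
pics
{'fov_y': 57.4881791467912, 'cx': 321.3232690875045, 'cy': 246.82879415028157, 'pose': [[-0.9068465544201579, 0.3197448741663926, -0.27457702413094465, 0.2734022066900212], [-0.4214595383559218, -0.686302253562597, 0.5927571798668609, 0.5117519808914034], [0.0010882394501762925, 0.6532629120034434, 0.7571303609918708, 0.7044070658971878], [0.0, 0.0, 0.0, 1.0]]}
{'fov_y': 57.56213292064565, 'cx': 323.6123663093044, 'cy': 233.07824502781335, 'pose': [[-0.028809994763618698, 0.9908142648126246, -0.13212523167638557, 0.37858930391811735], [-0.9995820617348401, -0.028241806037256838, 0.006172701975653842, -0.0029434105416540663], [0.0023845460042827907, 0.1322478469978709, 0.9912138119017414, 0.9877719382278373], [0.0, 0.0, 0.0, 1.0]]}
{'clock': 0.1, 'joint_pos': array([ 1.33902277e+00,  2.41371390e-01,  3.83560739e-03,  1.33520506e+00,
       -1.72964297e-05,  1.57079718e+00]), 'joint_vel': array([ 7.46109940e-04, -1.32572594e-03,  3.36800653e-03, -5.92752956e-05,
        1.16870127e-03,  1.79652399e-03]), 'tau': array([ 9.58282581e-04, -3.73136687e+01,  2.53009897e+01,  1.08335190e-02,
        1.18116227e-04,  1.42544127e-05]), 'eef_pos': array([0.11472399, 0.486065  , 0.23047622]), 'tool_rot': array([ 1.15627928e-01,  9.93292121e-01, -9.66736964e-04, -1.03829236e-04]), 'ft_force': array([-0.89403671, -0.14721008,  0.26970839]), 'ft_torque': array([0.02386366, 0.01003288, 0.0321772 ]), 'grasp_force': 0.0, 'grip_width': 0.08560044088073394}
```

View pics/top0.png

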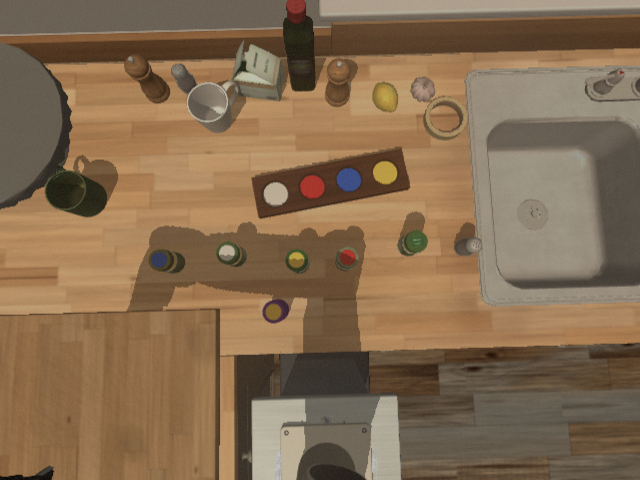

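View pics/scene0.png

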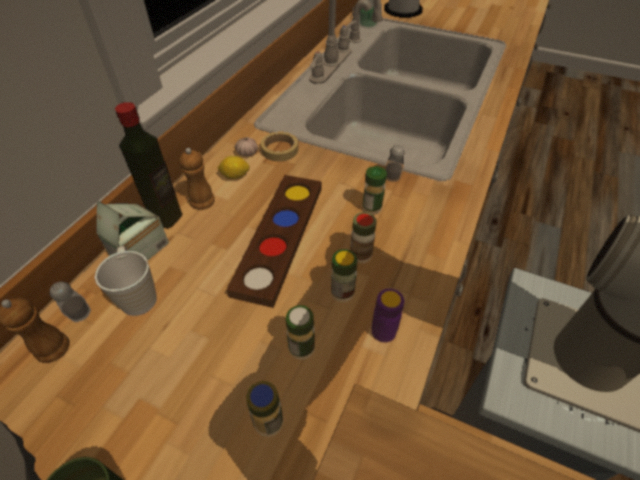

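The top view has these candidates:
- Stickered caps: blue (160,260), white (229,252), yellow (297,260), red (347,258).
- Look-alikes to leave: the purple jar with a yellow top (276,311), the plain green cap (416,241) and the shaker (470,246).
- Pads: white (276,194), red (312,187), blue (349,180), yellow (385,173).

I'll measure the positions and take one close crop to check the choice.

```bash
cat > h.py <<'E'
import numpy as np,cv2
from workcell import vision,telemetry
def proj(c,p):
    T=np.array(c["pose"]);q=T[:3,:3].T@(np.asarray(p)-T[:3,3]);f=240/np.tan(np.radians(c["fov_y"]/2))
    return np.array([c["cx"]+f*q[0]/-q[2],c["cy"]-f*q[1]/-q[2]])
def ray(c,uv,z):
    T=np.array(c["pose"]);f=240/np.tan(np.radians(c["fov_y"]/2))
    d=T[:3,:3]@np.array([(uv[0]-c["cx"])/f,-(uv[1]-c["cy"])/f,-1]);o=T[:3,3]
    return o+d*(z-o[2])/d[2]
def blob(img,uv,r,col):
    h=cv2.cvtColor(img,cv2.COLOR_RGB2HSV).astype(int);H,S,V=h[...,0],h[...,1],h[...,2]
    m={'red':((H<6)|(H>172))&(S>140)&(V>70),'yellow':(H>20)&(H<34)&(S>140)&(V>90),'blue':(H>108)&(H<128)&(S>110)&(V>50),'white':(S<75)&(V>110),'green':(H>45)&(H<90)&(S>80)}[col]
    k=np.zeros(m.shape,np.uint8);cv2.circle(k,tuple(int(x) for x in uv),r,1,-1)
    n,l,st,ce=cv2.connectedComponentsWithStats(((m>0)&(k>0)).astype(np.uint8))
    if n<2:return None
    i=1+np.argmax(st[1:,4]);return ce[i],st[i,2:5]
E
python3 - <<'E'
from h import *
t=vision.camera("top");s=vision.camera("scene")
it={'jr':('red',(347,258),(364,220),.106),'jy':('yellow',(297,260),(344,258),.106),'jb':('blue',(160,260),(262,393),.106),'jw':('white',(229,252),(299,316),.106),
'pr':('red',(312,187),(272,247),.015),'py':('yellow',(385,173),(298,193),.015),'pb':('blue',(349,180),(287,218),.015),'pw':('white',(276,194),(258,278),.015),'plain':('green',(416,241),(376,175),.105)}
for k,(c,a,b,z) in it.items():
    for cam,uv in((t,a),(s,b)):
        r=blob(cam["img"],uv,20,c)
        print(k,None if r is None else (r[0].round(1),r[1],ray(cam,r[0],z).round(4)))
print('shaker',ray(t,(473,245),.085),ray(s,(398,153),.085),'purple',ray(t,(275,311),.106),ray(s,(390,300),.106))
cv2.imwrite("pics/crop.png",cv2.resize(t["img"][140:330,130:490,::-1],None,fx=2.2,fy=2.2,interpolation=cv2.INTER_CUBIC))
E
```

```text
jr (array([347.1, 256.8]), array([ 15,  15, 174], dtype=int32), array([ 0.4463, -0.0546,  0.106 ]))
jr (array([364. , 219.2]), array([ 15,  11, 117], dtype=int32), array([ 0.446 , -0.0545,  0.106 ]))
jy (array([296.1, 255.8]), array([15,  8, 92], dtype=int32), array([0.4514, 0.0486, 0.106 ]))
jy (array([341.1, 256.3]), array([ 17,  15, 133], dtype=int32), array([0.4492, 0.0486, 0.106 ]))
jb None
jb (array([261.5, 395.4]), array([ 20,  20, 291], dtype=int32), array([0.4507, 0.3271, 0.106 ]))
jw (array([226.5, 251.9]), array([ 16,  15, 195], dtype=int32), array([0.4634, 0.189 , 0.106 ]))
jw (array([297.2, 315. ]), array([ 18,  18, 216], dtype=int32), array([0.4648, 0.1895, 0.106 ]))
pr (array([311.8, 186.6]), array([ 25,  24, 469], dtype=int32), array([0.6158, 0.0147, 0.015 ]))
pr (array([272.6, 246.2]), array([ 28,  20, 411], dtype=int32), array([0.6162, 0.0135, 0.015 ]))
py (array([384.6, 172.2]), array([ 24,  23, 437], dtype=int32), array([ 0.6449, -0.1527,  0.015 ]))
py (array([297.1, 192.6]), array([ 24,  14, 269], dtype=int32), array([ 0.6449, -0.1554,  0.015 ]))
pb (array([348.3, 179.5]), array([ 24,  22, 419], dtype=int32), array([ 0.63 , -0.069,  0.015]))
pb (array([285.4, 218. ]), array([ 24,  15, 294], dtype=int32), array([ 0.6307, -0.0708,  0.015 ]))
pw (array([275.3, 193.6]), array([ 24,  24, 460], dtype=int32), array([0.602 , 0.0981, 0.015 ]))
pw (array([258. , 278.1]), array([ 28,  21, 435], dtype=int32), array([0.6017, 0.0979, 0.015 ]))
plain (array([416.9, 240.4]), array([14, 10, 90], dtype=int32), array([ 0.4759, -0.1977,  0.105 ]))
plain (array([376.1, 172.2]), array([ 16,   9, 111], dtype=int32), array([ 0.4735, -0.1962,  0.105 ]))
shaker [ 0.46508574 -0.31826222  0.085     ] [ 0.45839388 -0.30538514  0.085     ] purple [0.3426412  0.09268509 0.106     ] [0.34022562 0.09997132 0.106     ]
```

View pics/crop.png

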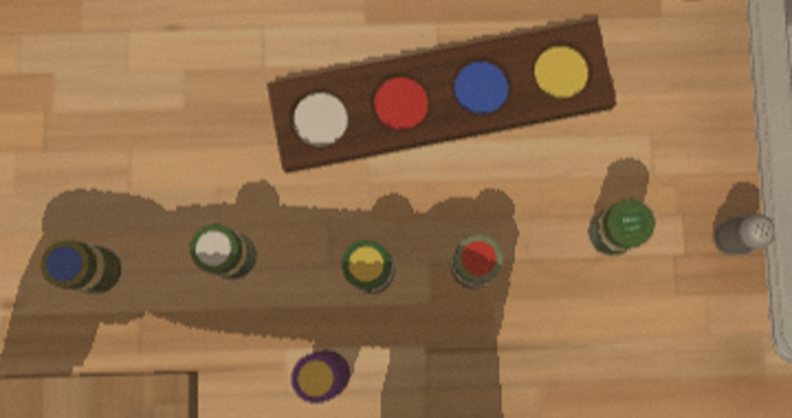

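The close crop confirms the choice: the blue, white, yellow and red stickers are on green-capped jars, the purple jar is separate, and the pads are 85 mm apart. I'll turn the tool so the fingers close across the stand (tool y at 9.7°).

```bash
cat >> h.py <<'E'
from scipy.spatial.transform import Rotation as Ro
def d(x,y,z):
    o=telemetry.get_obs();R=Ro.from_quat(o["tool_rot"])
    v=R.inv().apply(np.array([x,y,z])-o["eef_pos"])
    print(o["clock"],"tcp",o["eef_pos"].round(4),"units",(v/.3).round(4),"yang",np.degrees(np.arctan2(*R.as_matrix()[1::-1,1])).round(2),"tilt",R.as_matrix()[:2,2].round(4),"F",o["ft_force"].round(1),"w",round(o["grip_width"],4),"g",round(o["grasp_force"],1))
E
python3 -m inch '[[[0,0,0.0186],[0,0,0],-1],[[0,0,0.0186],[0,0,0],-1],[[0,0,0.0186],[0,0,0],-1],[[0,0,0.0186],[0,0,0],-1],[[0,0,0.0186],[0,0,0],-1],[[0,0,0.0186],[0,0,0],-1],[[0,0,0.0186],[0,0,0],-1],[[0,0,0.0186],[0,0,0],-1],[[0,0,0.0186],[0,0,0],-1],[[0,0,0.0186],[0,0,0],-1]]'
python3 -c "
from h import *
d(.4507,.3271,.215)"
```

```text
clock: 1.03
eef_pos: [0.1148, 0.4864, 0.231]
tool_rot: [0.647, 0.763, -0.0, 0.0]
ft_force: [-0.6, -0.1, 0.3]
grip_width: 0.0855
grasp_force: 0.0
1.0333 tcp [0.1148 0.4864 0.231 ] units [-0.7073  1.0175  0.0536] yang 9.43 tilt [-0.0002 -0.0006] F [-0.6 -0.1  0.3] w 0.0855 g 0.0
```

```bash
python3 -m inch '[[[0,0,0],[-0.07,0.1,0.005],-1],[[0,0,0],[-0.07,0.1,0.005],-1],[[0,0,0],[-0.07,0.1,0.005],-1],[[0,0,0],[-0.07,0.1,0.005],-1],[[0,0,0],[-0.07,0.1,0.005],-1],[[0,0,0],[-0.07,0.1,0.005],-1],[[0,0,0],[-0.07,0.1,0.005],-1],[[0,0,0],[-0.07,0.1,0.005],-1],[[0,0,0],[-0.07,0.1,0.005],-1],[[0,0,0],[-0.007,0.017,0.004],-1]]' >/dev/null
python3 -m inch '[[[0,0,0],[0,0,0],-1],[[0,0,0],[0,0,0],-1],[[0,0,0],[0,0,0],-1],[[0,0,0],[0,0,0],-1]]' >/dev/null
python3 - <<'E'
from h import *
d(.4507,.3271,.215)
w=vision.camera("wrist");t=vision.camera("top")
cv2.imwrite("pics/w1.png",w["img"][:,:,::-1])
print(np.array(w["pose"]).round(3).tolist(),w["fov_y"],proj(w,(.4507,.3271,.106)))
E
```

```text
2.2 tcp [0.4171 0.3457 0.2168] units [-0.0803  0.0999  0.0058] yang 9.88 tilt [-0.0003  0.0001] F [-1.1  0.3  0.2] w 0.0855 g 0.0
[[0.985, -0.167, -0.046, 0.406], [0.173, 0.949, 0.263, 0.414], [0.0, -0.267, 0.964, 0.359], [0.0, 0.0, 0.0, 1.0]] 70.488163314946 [355.10049273 268.38512687]
```

View pics/w1.png

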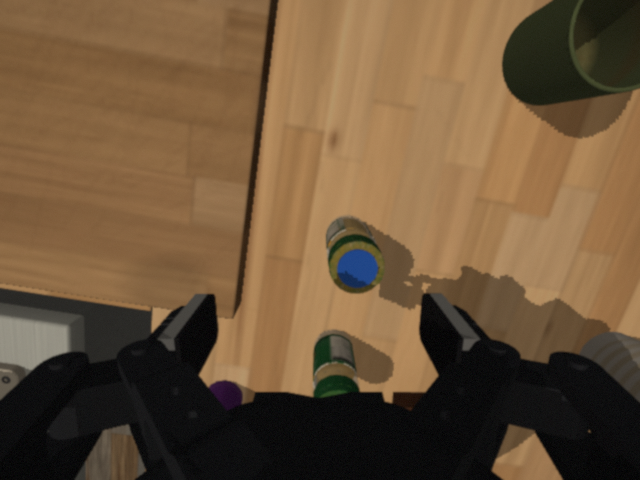

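The wrist view shows the blue sticker at (357,267), and the model predicts (355,268), so they agree. The purple jar is at (227,395), clear of the reach.

```bash
python3 -m inch '[[[0,0,0],[-0.04,0.05,0],-1],[[0,0,0],[-0.04,0.05,0],-1],[[0,0,0],[0,0,0],-1],[[0,0,0],[0,0,0],-1],[[0,0,0],[0,0,0],-1]]' >/dev/null
python3 - <<'E'
from h import *
w=vision.camera("wrist")
r=blob(w["img"],proj(w,(.4507,.3271,.106)),40,'blue')
p=ray(w,r[0],.106);print(r,p)
d(p[0],p[1],.072)
E
```

```text
(array([318.6015748 , 238.39606299]), array([  41,   40, 1270], dtype=int32)) [0.45220364 0.32742701 0.106     ]
2.7667 tcp [0.4511 0.3269 0.2167] units [0.0012 0.004  0.4823] yang 9.82 tilt [-0.0004  0.0001] F [-0.3 -0.   0.2] w 0.0854 g 0.0
```

```bash
python3 -m inch '[[[0,0,0],[0,0.003,0.08],-1],[[0,0,0],[0,0,0.08],-1],[[0,0,0],[0,0,0.08],-1],[[0,0,0],[0,0,0.08],-1],[[0,0,0],[0,0,0.08],-1],[[0,0,0],[0,0,0.05],-1],[[0,0,0],[0,0,0.03],-1],[[0,0,0],[0,0,0],-1],[[0,0,0],[0,0,0],-1],[[0,0,0],[0,0,0],-1]]'
python3 -c "
from h import *
d(.4522,.3274,.072)"
```

```text
clock: 3.6
eef_pos: [0.4535, 0.3274, 0.074]
tool_rot: [0.644, 0.765, 0.001, 0.0]
ft_force: [0.1, -0.1, 0.1]
grip_width: 0.0855
grasp_force: 0.0
3.6 tcp [0.4535 0.3274 0.074 ] units [ 0.0008 -0.0044  0.0066] yang 9.78 tilt [0.0019 0.0015] F [ 0.1 -0.1  0.1] w 0.0855 g 0.0
```

```bash
python3 -m inch '[[[0,0,0],[0,-0.004,0.006],-1],[[0,0,0],[0,0,0],1],[[0,0,0],[0,0,0],1],[[0,0,0],[0,0,0],1],[[0,0,0],[0,0,0],1],[[0,0,0],[0,0,0],1],[[0,0,0],[0,0,0],1],[[0,0,0],[0,0,0],1],[[0,0,0],[0,0,0],1],[[0,0,0],[0,0,0],1]]'
python3 -c "
from h import *
d(.4522,.3274,.072)"
```

```text
clock: 4.43
eef_pos: [0.452, 0.3266, 0.0715]
tool_rot: [0.644, 0.765, 0.001, 0.0]
ft_force: [-1.0, -0.1, 6.4]
grip_width: 0.0436
grasp_force: 61.2
4.4333 tcp [0.452  0.3266 0.0715] units [ 0.0026  0.0011 -0.0016] yang 9.76 tilt [0.0008 0.0008] F [-1.  -0.1  6.4] w 0.0436 g 61.2
```

```bash
python3 -m inch '[[[0,0,0],[0,0,-0.03],1],[[0,0,0],[0,0,-0.06],1],[[0,0,0],[0,0,-0.08],1],[[0,0,0],[0,0,-0.08],1],[[0,0,0],[0,0,-0.08],1],[[0,0,0],[0,0,-0.08],1],[[0,0,0],[0,0,-0.06],1],[[0,0,0],[0,0,-0.03],1],[[0,0,0],[0,0,0],1],[[0,0,0],[0,0,0],1]]'
python3 -c "
from h import *
d(.6304,-.0699,.215)"
```

```text
clock: 5.27
eef_pos: [0.4516, 0.3262, 0.2203]
tool_rot: [0.644, 0.765, -0.0, -0.0]
ft_force: [-0.9, -0.3, -1.0]
grip_width: 0.0437
grasp_force: 61.2
5.2667 tcp [0.4516 0.3262 0.2203] units [-1.4021  0.3637  0.0179] yang 9.76 tilt [-0.0003 -0.0003] F [-0.9 -0.3 -1. ] w 0.0437 g 61.2
```

```bash
python3 -m inch '[[[0,0,0],[-0.05,0.01,0],1],[[0,0,0],[-0.1,0.026,0],1],[[0,0,0],[-0.1,0.026,0],1],[[0,0,0],[-0.1,0.026,0],1],[[0,0,0],[-0.1,0.026,0],1],[[0,0,0],[-0.1,0.026,0],1],[[0,0,0],[-0.1,0.026,0],1],[[0,0,0],[-0.1,0.026,0],1],[[0,0,0],[-0.1,0.026,0],1],[[0,0,0],[-0.1,0.026,0],1]]' >/dev/null
python3 -m inch '[[[0,0,0],[-0.1,0.026,0],1],[[0,0,0],[-0.1,0.026,0],1],[[0,0,0],[-0.1,0.026,0],1],[[0,0,0],[-0.1,0.026,0],1],[[0,0,0],[-0.05,0.012,0],1],[[0,0,0],[0,0,0],1],[[0,0,0],[0,0,0],1],[[0,0,0],[0,0,0],1]]' 
python3 -c "
from h import *
d(.6304,-.0699,.215)"
```

```text
clock: 6.77
eef_pos: [0.6283, -0.0688, 0.2189]
tool_rot: [0.644, 0.765, -0.001, -0.002]
ft_force: [-0.1, 0.8, 0.1]
grip_width: 0.0438
grasp_force: 61.3
6.7667 tcp [ 0.6283 -0.0688  0.2189] units [-0.005   0.0063  0.0131] yang 9.77 tilt [-0.0036  0.0009] F [-0.1  0.8  0.1] w 0.0438 g 61.3
```

```bash
python3 -m inch '[[[0,0,0],[-0.005,0.006,0.04],1],[[0,0,0],[0,0,0.07],1],[[0,0,0],[0,0,0.08],1],[[0,0,0],[0,0,0.08],1],[[0,0,0],[0,0,0.06],1],[[0,0,0],[0,0,0.04],1],[[0,0,0],[0,0,0.02],1],[[0,0,0],[0,0,0.02],1],[[0,0,0],[0,0,0],1],[[0,0,0],[0,0,0],1]]' 
python3 -c "
from h import *
d(.6304,-.0699,.0865)"
```

```text
clock: 7.6
eef_pos: [0.6316, -0.0699, 0.0984]
tool_rot: [0.644, 0.765, 0.0, 0.0]
ft_force: [1.0, 0.1, -1.7]
grip_width: 0.0437
grasp_force: 61.3
7.6 tcp [ 0.6316 -0.0699  0.0984] units [ 0.0009 -0.004   0.0395] yang 9.81 tilt [ 0.0007 -0.    ] F [ 1.   0.1 -1.7] w 0.0437 g 61.3
```

```bash
python3 -m inch '[[[0,0,0],[0,-0.003,0.015],1],[[0,0,0],[0,0,0.01],1],[[0,0,0],[0,0,0.008],1],[[0,0,0],[0,0,0.004],1],[[0,0,0],[0,0,0],1],[[0,0,0],[0,0,0],1],[[0,0,0],[0,0,0],1]]' 
python3 -c "
from h import *
d(.6304,-.0699,.0865)"
```

```text
clock: 8.18
eef_pos: [0.6306, -0.0707, 0.0868]
tool_rot: [0.644, 0.765, 0.0, 0.0]
ft_force: [-0.6, -0.5, -1.3]
grip_width: 0.0438
grasp_force: 61.3
8.1833 tcp [ 0.6306 -0.0707  0.0868] units [ 0.0027 -0.0001  0.0008] yang 9.75 tilt [ 0.0002 -0.    ] F [-0.6 -0.5 -1.3] w 0.0438 g 61.3
```

```bash
python3 -m inch '[[[0,0,0],[0,0,0.004],1],[[0,0,0],[0,0,0],1],[[0,0,0],[0,0,0],1],[[0,0,0],[0,0,0],1]]'; python3 -m inch '[[[0,0,0],[0,0,0.003],1],[[0,0,0],[0,0,0],1],[[0,0,0],[0,0,0],1],[[0,0,0],[0,0,0],1]]'
```

```text
clock: 8.52
eef_pos: [0.6307, -0.0708, 0.0866]
tool_rot: [0.644, 0.765, 0.0, 0.0]
ft_force: [-2.6, 0.3, 5.1]
grip_width: 0.0431
grasp_force: 61.8
clock: 8.85
eef_pos: [0.6307, -0.0708, 0.0866]
tool_rot: [0.644, 0.765, 0.0, 0.001]
ft_force: [-3.8, 0.7, 9.3]
grip_width: 0.0437
grasp_force: 62.3
```

Contact at z = 0.0866, as expected. Releasing and lifting.

```bash
python3 -m inch '[[[0,0,0],[0,0,-0.003],1],[[0,0,0],[0,0,0],0.2],[[0,0,0],[0,0,0],-0.2],[[0,0,0],[0,0,0],-0.6],[[0,0,0],[0,0,0],-1],[[0,0,0],[0,0,0],-1],[[0,0,0],[0,0,0],-1],[[0,0,0],[0,0,0],-1],[[0,0,0],[0,0,0],-1]]'
python3 -m inch '[[[0,0,0],[0,0,-0.03],-1],[[0,0,0],[0,0,-0.06],-1],[[0,0,0],[0,0,-0.1],-1],[[0,0,0],[0,0,-0.1],-1],[[0,0,0],[0,0,-0.08],-1],[[0,0,0],[0,0,-0.06],-1],[[0,0,0],[0,0,0],-1],[[0,0,0],[0,0,0],-1]]'
python3 -c "
from h import *
d(.446,-.0546,.215)"
```

```text
clock: 9.6
eef_pos: [0.6305, -0.0706, 0.0853]
tool_rot: [0.644, 0.765, -0.0, -0.0]
ft_force: [0.5, 0.2, 0.5]
grip_width: 0.0855
grasp_force: 0.0
clock: 10.27
eef_pos: [0.6314, -0.0707, 0.2166]
tool_rot: [0.644, 0.765, 0.001, 0.002]
ft_force: [0.1, 0.3, -0.6]
grip_width: 0.0852
grasp_force: 0.0
10.2667 tcp [ 0.6314 -0.0707  0.2166] units [ 0.1578 -0.6     0.0027] yang 9.76 tilt [ 0.004  -0.0004] F [ 0.1  0.3 -0.6] w 0.0852 g 0.0
```

```bash
python3 -m inch '[[[0,0,0],[0.02,-0.08,0],-1],[[0,0,0],[0.03,-0.1,0],-1],[[0,0,0],[0.03,-0.1,0],-1],[[0,0,0],[0.03,-0.1,0],-1],[[0,0,0],[0.03,-0.1,0],-1],[[0,0,0],[0.02,-0.08,0],-1],[[0,0,0],[0,-0.04,0],-1],[[0,0,0],[0,0,0],-1],[[0,0,0],[0,0,0],-1],[[0,0,0],[0,0,0],-1]]' >/dev/null
python3 - <<'E'
from h import *
w=vision.camera("wrist")
cv2.imwrite("pics/w2.png",w["img"][:,:,::-1])
uv=proj(w,(.446,-.0546,.106));print(uv)
r=blob(w["img"],uv,40,'red')
p=ray(w,r[0],.106);print(r,p)
d(p[0],p[1],.072)
E
```

```text
[317.62448736 240.88613009]
(array([318.06351665, 239.20836561]), array([  41,   40, 1291], dtype=int32)) [ 0.44610379 -0.05323326  0.106     ]
11.15 tcp [ 0.4457 -0.0539  0.214 ] units [0.0018 0.0016 0.4735] yang 9.76 tilt [-0.0002  0.0001] F [-0.  -0.  -0.1] w 0.0852 g 0.0
```

View pics/w2.png

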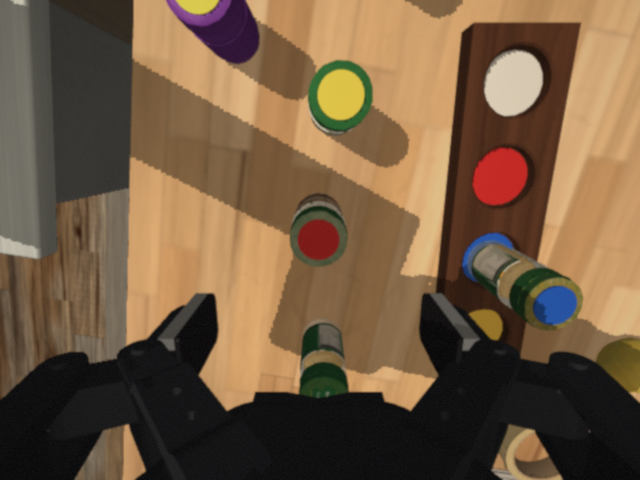

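The blue jar (cap at 555,305) stands upright in the blue well. The red sticker is at (318,239), directly under the tool, and yellow is at (341,94). Descending, then gripping.

```bash
python3 -m inch '[[[0,0,0],[0.002,0.001,0.08],-1],[[0,0,0],[0,0,0.08],-1],[[0,0,0],[0,0,0.08],-1],[[0,0,0],[0,0,0.08],-1],[[0,0,0],[0,0,0.08],-1],[[0,0,0],[0,0,0.05],-1],[[0,0,0],[0,0,0.025],-1],[[0,0,0],[0,0,0],-1],[[0,0,0],[0,0,0],-1],[[0,0,0],[0,0,0],-1]]' >/dev/null
python3 -c "
from h import *
d(.4461,-.0535,.072)"
python3 -m inch '[[[0,0,0],[0,0,0],1],[[0,0,0],[0,0,0],1],[[0,0,0],[0,0,0],1],[[0,0,0],[0,0,0],1],[[0,0,0],[0,0,0],1],[[0,0,0],[0,0,0],1],[[0,0,0],[0,0,0],1],[[0,0,0],[0,0,0],1],[[0,0,0],[0,0,0],1],[[0,0,0],[0,0,0],1]]'
```

```text
11.9833 tcp [ 0.4464 -0.0533  0.0729] units [-0.0004 -0.0012  0.0029] yang 9.76 tilt [ 0.0018 -0.0002] F [-0.3 -0.1  0.1] w 0.0853 g 0.0
clock: 12.82
eef_pos: [0.4457, -0.0533, 0.073]
tool_rot: [0.644, 0.765, 0.0, 0.001]
ft_force: [-0.8, 0.9, 4.8]
grip_width: 0.0438
grasp_force: 60.4
```

```bash
python3 -m inch '[[[0,0,0],[0,0,-0.03],1],[[0,0,0],[0,0,-0.06],1],[[0,0,0],[0,0,-0.08],1],[[0,0,0],[0,0,-0.08],1],[[0,0,0],[0,0,-0.08],1],[[0,0,0],[0,0,-0.08],1],[[0,0,0],[0,0,-0.06],1],[[0,0,0],[0,0,-0.03],1],[[0,0,0],[0,0,0],1],[[0,0,0],[0,0,0],1]]'
python3 -c "
from h import *
d(.616,.0143,.215)"
```

```text
clock: 13.65
eef_pos: [0.445, -0.0532, 0.2218]
tool_rot: [0.644, 0.765, 0.0, 0.0]
ft_force: [0.4, 0.3, -1.6]
grip_width: 0.0438
grasp_force: 60.9
13.65 tcp [ 0.445  -0.0532  0.2218] units [0.1251 0.5998 0.0228] yang 9.76 tilt [ 0.0001 -0.0001] F [ 0.4  0.3 -1.6] w 0.0438 g 60.9
```

```bash
python3 -m inch '[[[0,0,0],[0.01,0.05,0],1],[[0,0,0],[0.02,0.1,0],1],[[0,0,0],[0.02,0.1,0],1],[[0,0,0],[0.02,0.1,0],1],[[0,0,0],[0.02,0.1,0],1],[[0,0,0],[0.02,0.1,0.01],1],[[0,0,0],[0.015,0.05,0.012],1],[[0,0,0],[0,0,0],1],[[0,0,0],[0,0,0],1],[[0,0,0],[0,0,0],1]]'
python3 -c "
from h import *
d(.616,.0143,.088)"
```

```text
clock: 14.48
eef_pos: [0.6147, 0.014, 0.2138]
tool_rot: [0.644, 0.765, -0.001, -0.001]
ft_force: [0.3, 0.1, -0.3]
grip_width: 0.0433
grasp_force: 61.2
14.4833 tcp [0.6147 0.014  0.2138] units [2.000e-04 6.200e-03 4.195e-01] yang 9.75 tilt [-0.0039 -0.0003] F [ 0.3  0.1 -0.3] w 0.0433 g 61.2
```

```bash
python3 -m inch '[[[0,0,0],[0,0.003,0.04],1],[[0,0,0],[0,0,0.07],1],[[0,0,0],[0,0,0.08],1],[[0,0,0],[0,0,0.08],1],[[0,0,0],[0,0,0.06],1],[[0,0,0],[0,0,0.04],1],[[0,0,0],[0,0,0.02],1],[[0,0,0],[0,0,0.01],1],[[0,0,0],[0,0,0],1],[[0,0,0],[0,0,0],1]]'
python3 -c "
from h import *
d(.616,.0143,.088)"
```

```text
clock: 15.32
eef_pos: [0.6174, 0.0142, 0.0966]
tool_rot: [0.645, 0.765, 0.001, 0.001]
ft_force: [0.1, 0.0, -0.9]
grip_width: 0.0436
grasp_force: 61.2
15.3167 tcp [0.6174 0.0142 0.0966] units [ 0.0013 -0.0047  0.0286] yang 9.74 tilt [0.0017 0.    ] F [ 0.1  0.  -0.9] w 0.0436 g 61.2
```

```bash
python3 -m inch '[[[0,0,0],[0,-0.004,0.012],1],[[0,0,0],[0,0,0.01],1],[[0,0,0],[0,0,0.005],1],[[0,0,0],[0,0,0],1],[[0,0,0],[0,0,0],1],[[0,0,0],[0,0,0],1]]'
python3 -m inch '[[[0,0,0],[0,0,0.003],1],[[0,0,0],[0,0,0],1],[[0,0,0],[0,0,0],1],[[0,0,0],[0,0,0],1]]'
```

```text
clock: 15.82
eef_pos: [0.6161, 0.0142, 0.0881]
tool_rot: [0.644, 0.765, 0.0, 0.0]
ft_force: [-1.9, -0.1, 5.3]
grip_width: 0.0434
grasp_force: 61.5
clock: 16.15
eef_pos: [0.6161, 0.0141, 0.0881]
tool_rot: [0.644, 0.765, 0.0, 0.001]
ft_force: [-3.7, 0.2, 9.6]
grip_width: 0.0436
grasp_force: 62.3
```

Seated. Releasing, lifting, then on to white at (0.464, 0.189).

```bash
python3 -m inch '[[[0,0,0],[0,0,-0.003],1],[[0,0,0],[0,0,0],0.2],[[0,0,0],[0,0,0],-0.2],[[0,0,0],[0,0,0],-0.6],[[0,0,0],[0,0,0],-1],[[0,0,0],[0,0,0],-1],[[0,0,0],[0,0,0],-1],[[0,0,0],[0,0,0],-1],[[0,0,0],[0,0,0],-1]]'
python3 -m inch '[[[0,0,0],[0,0,-0.03],-1],[[0,0,0],[0,0,-0.06],-1],[[0,0,0],[0,0,-0.1],-1],[[0,0,0],[0,0,-0.1],-1],[[0,0,0],[0,0,-0.08],-1],[[0,0,0],[0,0,-0.06],-1],[[0,0,0],[0,0,0],-1],[[0,0,0],[0,0,0],-1]]'
python3 -c "
from h import *
d(.4641,.1893,.215)"
```

```text
clock: 16.9
eef_pos: [0.6159, 0.0142, 0.0871]
tool_rot: [0.644, 0.765, -0.0, -0.0]
ft_force: [-0.1, -0.0, -0.3]
grip_width: 0.0852
grasp_force: 0.0
clock: 17.57
eef_pos: [0.6168, 0.0142, 0.2183]
tool_rot: [0.644, 0.765, 0.001, 0.001]
ft_force: [0.2, -0.8, 0.2]
grip_width: 0.0851
grasp_force: 0.0
17.5667 tcp [0.6168 0.0142 0.2183] units [ 0.6614 -0.4027  0.009 ] yang 9.76 tilt [0.0039 0.0001] F [ 0.2 -0.8  0.2] w 0.0851 g 0.0
```

```bash
python3 -m inch '[[[0,0,0],[0.05,-0.03,0],-1],[[0,0,0],[0.1,-0.06,0],-1],[[0,0,0],[0.1,-0.06,0],-1],[[0,0,0],[0.1,-0.06,0],-1],[[0,0,0],[0.1,-0.06,0],-1],[[0,0,0],[0.1,-0.06,0],-1],[[0,0,0],[0.08,-0.05,0.01],-1],[[0,0,0],[0.03,-0.023,0],-1],[[0,0,0],[0,0,0],-1],[[0,0,0],[0,0,0],-1]]' >/dev/null
python3 - <<'E'
from h import *
w=vision.camera("wrist")
uv=proj(w,(.4641,.1893,.106));print(uv)
r=blob(w["img"],uv,26,'white')
p=ray(w,r[0],.106);print(r,p)
d(p[0],p[1],.072)
E
```

```text
[319.20279844 239.85651241]
(array([317.15373766, 238.01551481]), array([  43,   43, 1418], dtype=int32)) [0.46232047 0.19045862 0.106     ]
18.45 tcp [0.4634 0.1884 0.2128] units [ 0.0078 -0.002   0.4692] yang 9.75 tilt [-0.0005 -0.0009] F [-0.6 -0.5 -0.6] w 0.0856 g 0.0
```

```bash
python3 -m inch '[[[0,0,0],[0.005,-0.002,0.08],-1],[[0,0,0],[0,0,0.08],-1],[[0,0,0],[0,0,0.08],-1],[[0,0,0],[0,0,0.08],-1],[[0,0,0],[0,0,0.08],-1],[[0,0,0],[0,0,0.05],-1],[[0,0,0],[0,0,0.02],-1],[[0,0,0],[0,0,0],-1],[[0,0,0],[0,0,0],-1],[[0,0,0],[0,0,0],-1]]' >/dev/null
python3 -c "
from h import *
d(.4626,.190,.072)"
python3 -m inch '[[[0,0,0],[0,0,0],1],[[0,0,0],[0,0,0],1],[[0,0,0],[0,0,0],1],[[0,0,0],[0,0,0],1],[[0,0,0],[0,0,0],1],[[0,0,0],[0,0,0],1],[[0,0,0],[0,0,0],1],[[0,0,0],[0,0,0],1],[[0,0,0],[0,0,0],1],[[0,0,0],[0,0,0],1]]'
python3 -m inch '[[[0,0,0],[0,0,-0.03],1],[[0,0,0],[0,0,-0.06],1],[[0,0,0],[0,0,-0.08],1],[[0,0,0],[0,0,-0.08],1],[[0,0,0],[0,0,-0.08],1],[[0,0,0],[0,0,-0.08],1],[[0,0,0],[0,0,-0.06],1],[[0,0,0],[0,0,-0.03],1],[[0,0,0],[0,0,0],1],[[0,0,0],[0,0,0],1]]'
python3 -c "
from h import *
d(.6018,.098,.215)"
```

```text
19.2833 tcp [0.4637 0.1902 0.0734] units [-0.0001 -0.0039  0.0048] yang 9.71 tilt [0.0022 0.0008] F [ 0.  -0.3  0.3] w 0.0858 g 0.0
clock: 20.12
eef_pos: [0.4627, 0.1905, 0.0733]
tool_rot: [0.644, 0.765, 0.001, 0.0]
ft_force: [-2.1, -0.2, 6.2]
grip_width: 0.0436
grasp_force: 60.4
clock: 20.95
eef_pos: [0.4622, 0.1902, 0.2221]
tool_rot: [0.644, 0.765, 0.0, 0.0]
ft_force: [1.0, 0.8, -1.0]
grip_width: 0.0437
grasp_force: 61.1
20.95 tcp [0.4622 0.1902 0.2221] units [-0.3818  0.4064  0.0235] yang 9.76 tilt [0. 0.] F [ 1.   0.8 -1. ] w 0.0437 g 61.1
```

Held. Placing at z ≈ 0.0883.

```bash
python3 -m inch '[[[0,0,0],[-0.04,0.04,0],1],[[0,0,0],[-0.07,0.08,0],1],[[0,0,0],[-0.08,0.08,0],1],[[0,0,0],[-0.08,0.08,0],1],[[0,0,0],[-0.07,0.08,0.01],1],[[0,0,0],[-0.045,0.05,0.012],1],[[0,0,0],[0,0,0],1],[[0,0,0],[0,0,0],1],[[0,0,0],[0,0,0],1]]' >/dev/null
python3 -c "
from h import *
d(.6018,.098,.0883)"
```

```text
21.7 tcp [0.6018 0.0973 0.2138] units [0.0021 0.002  0.4184] yang 9.76 tilt [-0.004  -0.0003] F [ 0.5 -0.2 -1. ] w 0.0433 g 61.4
```

```bash
python3 -m inch '[[[0,0,0],[0.002,0,0.04],1],[[0,0,0],[0,0,0.07],1],[[0,0,0],[0,0,0.08],1],[[0,0,0],[0,0,0.08],1],[[0,0,0],[0,0,0.06],1],[[0,0,0],[0,0,0.04],1],[[0,0,0],[0,0,0.02],1],[[0,0,0],[0,0,0.01],1],[[0,0,0],[0,0,0],1],[[0,0,0],[0,0,0],1]]'
python3 -c "
from h import *
d(.6018,.098,.0883)"
python3 -m inch '[[[0,0,0],[0,-0.006,0.012],1],[[0,0,0],[0,0,0.008],1],[[0,0,0],[0,0,0.005],1],[[0,0,0],[0,0,0],1],[[0,0,0],[0,0,0],1],[[0,0,0],[0,0,0],1]]'
python3 -m inch '[[[0,0,0],[0,0,0.003],1],[[0,0,0],[0,0,0],1],[[0,0,0],[0,0,0],1],[[0,0,0],[0,0,0],1]]'
```

```text
clock: 22.53
eef_pos: [0.6034, 0.0983, 0.0967]
tool_rot: [0.644, 0.765, 0.001, 0.0]
ft_force: [-0.9, 0.0, -0.2]
grip_width: 0.0435
grasp_force: 61.4
22.5333 tcp [0.6034 0.0983 0.0967] units [-0.0002 -0.0053  0.028 ] yang 9.79 tilt [0.0015 0.0003] F [-0.9  0.  -0.2] w 0.0435 g 61.4
clock: 23.03
eef_pos: [0.6014, 0.0975, 0.0884]
tool_rot: [0.644, 0.765, 0.0, 0.0]
ft_force: [-0.6, 1.0, 0.8]
grip_width: 0.0437
grasp_force: 61.4
clock: 23.37
eef_pos: [0.6014, 0.0975, 0.0884]
tool_rot: [0.644, 0.765, 0.0, 0.0]
ft_force: [-2.6, -0.8, 5.7]
grip_width: 0.0439
grasp_force: 61.9
```

```bash
python3 -m inch '[[[0,0,0],[0,0,-0.001],1],[[0,0,0],[0,0,0],0.2],[[0,0,0],[0,0,0],-0.2],[[0,0,0],[0,0,0],-0.6],[[0,0,0],[0,0,0],-1],[[0,0,0],[0,0,0],-1],[[0,0,0],[0,0,0],-1],[[0,0,0],[0,0,0],-1],[[0,0,0],[0,0,0],-1]]'
python3 -m inch '[[[0,0,0],[0,0,-0.03],-1],[[0,0,0],[0,0,-0.06],-1],[[0,0,0],[0,0,-0.1],-1],[[0,0,0],[0,0,-0.1],-1],[[0,0,0],[0,0,-0.08],-1],[[0,0,0],[0,0,-0.06],-1],[[0,0,0],[0,0,0],-1],[[0,0,0],[0,0,0],-1]]'
python3 -c "
from h import *
d(.446,.0486,.215)"
```

```text
clock: 24.12
eef_pos: [0.6012, 0.0975, 0.0875]
tool_rot: [0.644, 0.765, -0.0, -0.0]
ft_force: [-0.6, 0.2, -0.5]
grip_width: 0.0853
grasp_force: 0.0
clock: 24.78
eef_pos: [0.6022, 0.0977, 0.2186]
tool_rot: [0.644, 0.765, 0.001, 0.001]
ft_force: [0.3, -0.2, 0.1]
grip_width: 0.0859
grasp_force: 0.0
24.7833 tcp [0.6022 0.0977 0.2186] units [-0.073  -0.5408  0.0098] yang 9.76 tilt [0.0039 0.0006] F [ 0.3 -0.2  0.1] w 0.0859 g 0.0
```

```bash
python3 -m inch '[[[0,0,0],[0,-0.05,0],-1],[[0,0,0],[-0.015,-0.1,0],-1],[[0,0,0],[-0.015,-0.1,0],-1],[[0,0,0],[-0.015,-0.1,0],-1],[[0,0,0],[-0.015,-0.1,0],-1],[[0,0,0],[-0.01,-0.07,0],-1],[[0,0,0],[0,-0.02,0],-1],[[0,0,0],[0,0,0],-1],[[0,0,0],[0,0,0],-1],[[0,0,0],[0,0,0],-1]]' >/dev/null
python3 - <<'E'
from h import *
w=vision.camera("wrist")
cv2.imwrite("pics/w3.png",w["img"][:,:,::-1])
uv=proj(w,(.446,.0486,.106));print(uv)
r=blob(w["img"],uv,40,'yellow')
p=ray(w,r[0],.106);print(r,p)
d(p[0],p[1],.072)
E
```

```text
[316.48391674 240.35112149]
(array([314.12132089, 237.81622398]), array([  43,   42, 1393], dtype=int32)) [0.44386668 0.05028362 0.106     ]
25.6667 tcp [0.4463 0.0497 0.2163] units [ 0.0033 -0.0078  0.4809] yang 9.77 tilt [0.0002 0.0001] F [-0.1 -0.3 -0.7] w 0.0856 g 0.0
```

View pics/w3.png

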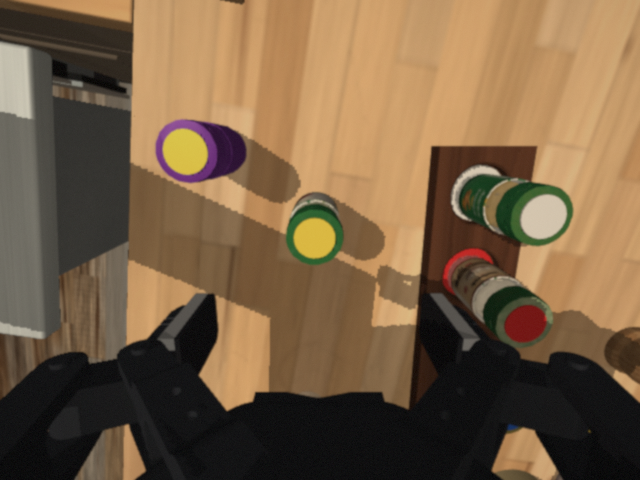

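White (545,213) and red (525,323) are upright in their own wells. The yellow sticker on the green cap is at (314,238), and the purple jar at (186,150) is clear of the fingers.

```bash
python3 -m inch '[[[0,0,0],[0.003,-0.008,0.08],-1],[[0,0,0],[0,0,0.08],-1],[[0,0,0],[0,0,0.08],-1],[[0,0,0],[0,0,0.08],-1],[[0,0,0],[0,0,0.08],-1],[[0,0,0],[0,0,0.05],-1],[[0,0,0],[0,0,0.03],-1],[[0,0,0],[0,0,0],-1],[[0,0,0],[0,0,0],-1],[[0,0,0],[0,0,0],-1]]' >/dev/null
python3 -c "
from h import *
d(.4439,.0503,.072)"
python3 -m inch '[[[0,0,0],[0,0,0],1],[[0,0,0],[0,0,0],1],[[0,0,0],[0,0,0],1],[[0,0,0],[0,0,0],1],[[0,0,0],[0,0,0],1],[[0,0,0],[0,0,0],1],[[0,0,0],[0,0,0],1],[[0,0,0],[0,0,0],1],[[0,0,0],[0,0,0],1],[[0,0,0],[0,0,0],1]]'
python3 -m inch '[[[0,0,0],[0,0,-0.03],1],[[0,0,0],[0,0,-0.06],1],[[0,0,0],[0,0,-0.08],1],[[0,0,0],[0,0,-0.08],1],[[0,0,0],[0,0,-0.08],1],[[0,0,0],[0,0,-0.08],1],[[0,0,0],[0,0,-0.06],1],[[0,0,0],[0,0,-0.03],1],[[0,0,0],[0,0,0],1],[[0,0,0],[0,0,0],1]]'
python3 -c "
from h import *
d(.6449,-.1537,.215)"
```

```text
26.5 tcp [0.4439 0.0501 0.0734] units [0.0008 0.0001 0.0048] yang 9.76 tilt [0.0018 0.0002] F [ 0.  -0.5  0.6] w 0.0851 g 0.0
clock: 27.33
eef_pos: [0.4434, 0.0499, 0.0736]
tool_rot: [0.644, 0.765, 0.001, 0.001]
ft_force: [-1.3, 0.6, 5.6]
grip_width: 0.0437
grasp_force: 60.9
clock: 28.17
eef_pos: [0.4425, 0.0498, 0.2224]
tool_rot: [0.644, 0.765, -0.0, -0.0]
ft_force: [0.6, 0.1, -1.5]
grip_width: 0.0436
grasp_force: 61.2
28.1667 tcp [0.4425 0.0498 0.2224] units [-0.783   0.55    0.0245] yang 9.76 tilt [-0. -0.] F [ 0.6  0.1 -1.5] w 0.0436 g 61.2
```

```bash
python3 -m inch '[[[0,0,0],[-0.05,0.03,0],1],[[0,0,0],[-0.09,0.06,0],1],[[0,0,0],[-0.1,0.07,0],1],[[0,0,0],[-0.1,0.07,0],1],[[0,0,0],[-0.1,0.07,0],1],[[0,0,0],[-0.1,0.07,0],1],[[0,0,0],[-0.1,0.07,0],1],[[0,0,0],[-0.09,0.07,0],1],[[0,0,0],[-0.05,0.04,0],1],[[0,0,0],[0,0,0],1]]' >/dev/null
python3 -m inch '[[[0,0,0],[0,0,0],1],[[0,0,0],[0,0,0],1]]' >/dev/null
python3 -c "
from h import *
d(.6449,-.1537,.0886)"
```

```text
29.1667 tcp [ 0.6437 -0.1522  0.2205] units [-0.0063  0.0047  0.4395] yang 9.76 tilt [-0.0041  0.0012] F [ 0.2  0.5 -1.4] w 0.0435 g 61.4
```

```bash
python3 -m inch '[[[0,0,0],[-0.006,0.002,0.04],1],[[0,0,0],[0,0,0.07],1],[[0,0,0],[0,0,0.08],1],[[0,0,0],[0,0,0.08],1],[[0,0,0],[0,0,0.07],1],[[0,0,0],[0,0,0.05],1],[[0,0,0],[0,0,0.02],1],[[0,0,0],[0,0,0.01],1],[[0,0,0],[0,0,0],1],[[0,0,0],[0,0,0],1]]' >/dev/null
python3 -c "
from h import *
d(.6449,-.1537,.0886)"
python3 -m inch '[[[0,0,0],[0,-0.005,0.012],1],[[0,0,0],[0,0,0.008],1],[[0,0,0],[0,0,0.005],1],[[0,0,0],[0,0,0],1],[[0,0,0],[0,0,0],1],[[0,0,0],[0,0,0],1]]'
python3 -m inch '[[[0,0,0],[0,0,0.003],1],[[0,0,0],[0,0,0],1],[[0,0,0],[0,0,0],1],[[0,0,0],[0,0,0],1]]'
```

```text
30.0 tcp [ 0.6464 -0.1542  0.098 ] units [ 0.0025 -0.0046  0.0314] yang 9.79 tilt [ 0.0019 -0.0004] F [ 0.3 -0.4 -0.3] w 0.0434 g 61.4
clock: 30.5
eef_pos: [0.6444, -0.1548, 0.0892]
tool_rot: [0.644, 0.765, 0.0, 0.0]
ft_force: [0.4, 0.2, -1.5]
grip_width: 0.0436
grasp_force: 61.4
clock: 30.83
eef_pos: [0.6446, -0.1548, 0.0888]
tool_rot: [0.644, 0.765, 0.0, 0.0]
ft_force: [-0.6, -0.4, 1.7]
grip_width: 0.0439
grasp_force: 61.8
```

Contact at the expected height. Releasing, lifting, backing off and checking.

```bash
python3 -m inch '[[[0,0,0],[0,0,0.001],1],[[0,0,0],[0,0,0],0.2],[[0,0,0],[0,0,0],-0.2],[[0,0,0],[0,0,0],-0.6],[[0,0,0],[0,0,0],-1],[[0,0,0],[0,0,0],-1],[[0,0,0],[0,0,0],-1],[[0,0,0],[0,0,0],-1],[[0,0,0],[0,0,0],-1]]'
python3 -m inch '[[[0,0,0],[0,0,-0.03],-1],[[0,0,0],[0,0,-0.06],-1],[[0,0,0],[0,0,-0.1],-1],[[0,0,0],[0,0,-0.1],-1],[[0,0,0],[0,0,-0.08],-1],[[0,0,0],[0,0,-0.06],-1],[[0,0,0],[0,0,0],-1]]'
python3 -m inch '[[[0,0,0],[0,-0.05,-0.05],-1],[[0,0,0],[0,-0.1,0],-1],[[0,0,0],[0,-0.1,0],-1],[[0,0,0],[0,-0.1,0],-1],[[0,0,0],[0,-0.1,0],-1],[[0,0,0],[0,-0.1,0],-1],[[0,0,0],[0,-0.1,0],-1],[[0,0,0],[0,-0.05,0],-1],[[0,0,0],[0,0,0],-1],[[0,0,0],[0,0,0],-1]]'
python3 - <<'E'
from h import *
t=vision.camera("top");s=vision.camera("scene")
cv2.imwrite("pics/end.png",np.hstack([t["img"][130:350,130:500,::-1],s["img"][130:350,200:570,::-1]])) 
for c,p in dict(red=(.616,.0143),yellow=(.6449,-.154),blue=(.6304,-.07),white=(.6018,.098)).items():
    for k in(t,s):
        uv=proj(k,(*p,.121));r=blob(k["img"],uv,13,c);print(c,p,r and (r[1],ray(k,r[0],.121).round(4)))
E
```

```text
clock: 31.58
eef_pos: [0.6443, -0.1547, 0.0877]
tool_rot: [0.644, 0.765, -0.0, -0.0]
ft_force: [0.2, -0.1, -0.3]
grip_width: 0.0854
grasp_force: 0.0
clock: 32.17
eef_pos: [0.6467, -0.1553, 0.2235]
tool_rot: [0.644, 0.765, 0.002, 0.005]
ft_force: [0.3, 0.0, 0.6]
grip_width: 0.0855
grasp_force: 0.0
clock: 33.0
eef_pos: [0.437, -0.1904, 0.2322]
tool_rot: [0.645, 0.764, 0.0, 0.0]
ft_force: [0.3, 0.3, 0.1]
grip_width: 0.0853
grasp_force: 0.0
red (0.616, 0.0143) (array([ 16,  15, 175], dtype=int32), array([0.6165, 0.0128, 0.121 ]))
red (0.616, 0.0143) (array([ 15,  10, 126], dtype=int32), array([0.6159, 0.013 , 0.121 ]))
yellow (0.6449, -0.154) (array([ 16,  15, 189], dtype=int32), array([ 0.6453, -0.1556,  0.121 ]))
yellow (0.6449, -0.154) (array([ 16,  10, 133], dtype=int32), array([ 0.6449, -0.1564,  0.121 ]))
blue (0.6304, -0.07) (array([ 15,  14, 161], dtype=int32), array([ 0.631 , -0.0711,  0.121 ]))
blue (0.6304, -0.07) (array([ 14,   9, 108], dtype=int32), array([ 0.6301, -0.0713,  0.121 ]))
white (0.6018, 0.098) (array([ 16,  16, 207], dtype=int32), array([0.601 , 0.0962, 0.121 ]))
white (0.6018, 0.098) (array([ 18,  14, 189], dtype=int32), array([0.6003, 0.0964, 0.121 ]))
```

View pics/end.png

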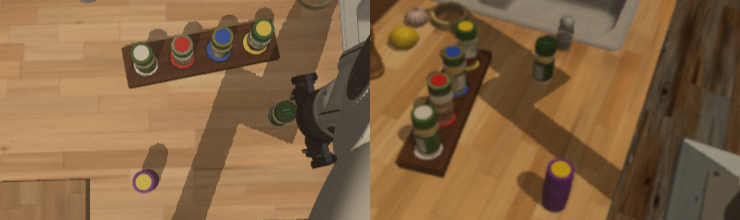

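All four jars stand centred in their wells, and both cameras agree on the cap height of 0.121 m. The plain jar, shaker and purple jar are still standing, and the gripper touches nothing.

```bash
python3 -c "
from workcell import workorder
print(workorder.job_done())"
```

```text
the job is handed in; nothing more can be done
None
```

The red, yellow, blue and white jars are upright and fully seated in their matching wells, the plain jar, salt shaker and purple jar are still standing untouched, and the job was handed in at about 33 s of the 120 s limit; no verdict came back.

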